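Fit the handwheel onto the press spindle

ROBOT

A 6-joint arm with a two-finger parallel gripper is mounted at the origin on a cart in front of the work surface, level with it; the furniture and walls round the work are solid. World frame = base frame: x ahead of the robot, y to its left, z up, the work surface at z = 0. Lengths are in mm, angles in rad, forces in N, time in s.
With the tool pointing down it reaches from about 300 to 775 mm from the base axis. Payload 14.6 kg.
Tool frame: the origin (TCP) lies on the centre line of the jaws, within the pads' length; the fingertips stand 19 mm ahead of it and the grasp point (between the pads) is the TCP (bot.tip_reach is the distance from the TCP to the fingertips, in mm); z points along the fingers, y is the line along which they close (so a half turn about z gives the same grasp; the last joint's range is limited). The gripper opens to 85 mm and grips with 20 to 120 N. Pads are 22 mm wide; open, the fingers measure 114 mm over their backs; the gripper's body (76 mm by 85 mm) begins 54 mm behind the grasp point. The pads swing forward as they close: fully open they stand 13 mm farther back than shut.
Start: joints at [-1.366, 0.3, 1.521, -0, 1.321, -0.067], TCP at [147.649, -529.801, 216.481] pointing down, gripper open.
Joint ranges: [-3.03, 3.03], [-0.79, 2.21], [0.23, 2.52], [-1.04, 4.18], [0, 3.07], [-2.55, 2.55]. Speed limits (rad/s): [2.22, 2.22, 2.57, 3.14, 3.14, 3.14].

INTERFACE

Orientations are given as a unit quaternion [w, x, y, z].
In Python, from rig import bot gives the robot as it stands. Calls block until the motion is done:
- bot.move_to(position, orientation): joint-space move of the TCP to a pose.
- bot.servo_line(position, attitude=None, speed=150, until_force=None): straight line of the TCP; attitude=None keeps the orientation; speed is the mean speed in mm/s. With until_force (N) it stops when the force on the tool has changed by that much, and returns True; else False.
- bot.move_joints(angles): joint-space move.
- bot.move_gripper(opening, grip_force=None): finger opening in mm; grip_force is the grip in N (None keeps the last); returns when the fingers have stopped.
- bot.dwell(seconds).
- bot.ik(position, orientation): joint angles nearest the present ones, or None.
- bot.read_state(): the state.
- bot.read_camera(name): name is "scene" or "side" or "wrist"; returns a dict with "image" (480x640x3 uint8, blue, green, red), "depth" (480x640 float32, mm along the optical axis (not along the pixel's ray), 0 where there is no reading), "fovy" (degrees; the focal length in pixels is half the picture's height over the tangent of half this angle, whatever the lens; pixels are square), "cx", "cy" (the principal point, pixels), "eye" and "attitude" of the camera in the world; the wrist camera has in their place "mount" (4x4, takes a point from camera to tool coordinates, whose origin is the TCP and whose axes are the flange's). Camera axes: x right, y down, z forward; pixel columns grow to the right and rows downward; lengths in mm; the calibration is good to about 2 mm. A picture is of the moment at which its call begins: read the wrist's pose just before it.
A pose or a line that the arm cannot do raises bot.MotionError and nothing moves.
- bot.finish_job(): hands the job in; it is judged then, once.
The state is a dict: "clock": time; "joint_positions": joint angles; "qvel": joint speeds; "effort": joint torques, N m; "ee_pos": TCP position; "tool_rot": TCP orientation; "ft_force": force on the tool from outside, world axes, zero at the start; "moment": the same for the moment, N m; "grip_width": finger opening in mm; "grip_force": force on a finger pad.
Only numpy, scipy, OpenCV 4.12 (cv2) and the standard library are available. Lean on these libraries where they do the work, as an engineer would, in place of code of your own. Each camera call takes 0.05 s, during which the arm holds its last target. There are 200 camera calls.

TASK

Fit the loose handwheel onto the upright splined spindle of the small phone-clamping press: set its hub over the spindle, push down lightly while rocking it about its axis until the teeth mesh, and push it fully home against the shoulder, then let go. Leave the flux syringe, the solder spool and the roll of tape where they lie.

Things in the scene. Friction and masses are not known exactly. Their poses are not given: they have to be found in the camera images.
- handwheel: Loose handwheel, 0.25 to 0.46 kg, hub down, 72 mm tall. Origin: centre of the hub's underside; z up its axis. Hub 50 mm across, 42 mm high. Rim 128 mm outside, bar 12 mm thick, at 20 to 32 mm height, on three spokes (at 0, 120, 240 deg from x). Bore from the underside: 36 mm deep, 36 mm wide, six ribs 5 mm wide reaching in to 26 mm diameter, every 60 deg from x, pointed ends 3 mm in.
- wheel_grip (a point): Centre of the handwheel's square aluminium grip boss, on its axis 57 mm above the hub's underside. The boss is 34 x 34 mm and 30 mm tall (42 to 72 mm above the underside), its faces square to the wheel's x and y axes; nothing else of the wheel stands above 42 mm. The place to grip from above.
- spindle_seat (a point): Point on the press spindle's axis, on the shoulder (48 mm across, 112 mm above the bench) where the hub's underside rests when home: the handwheel's origin is then at this point. z up, x and y those of the press, which is fixed. Press base 140 x 130 mm; crosshead 46 x 130 mm, its top 100 mm above the bench, two column nuts to 104 mm, at y = +-53 mm.
- spindle_tip (a point): End of the upright steel spindle, on its axis, 33 mm above the shoulder. Round core 23 mm across with tapered nose; six teeth 5 mm wide, every 60 deg, 33 mm across, with pointed ends 25 mm above the shoulder. Its turn angle is random and not given here (these axes are the press's). Stiff to turn (about 0.3 N m). Fit: 8 deg of play either way, 1.5 mm sideways. Unmeshed, the hub stops about 17 to 22 mm high.
- flux_syringe: Amber flux syringe, 96 x 21 x 21 mm, lying on the bench between press and wheel, to be left alone. Origin: centre of its underside; y along it.
- solder_spool: Spool of solder, 47 mm across, 25 mm high, standing flat, to be left alone. Origin: centre of its underside.
- kapton_tape: Roll of amber tape, 52 mm across, 12 mm high, lying flat at the left, to be left alone. Origin: centre of its underside.

How it is judged:
By the outcome, as a careful person would: the job done as asked, in the order asked, and still so for the second after the job is handed in, with the robot touching nothing.
It also fails if it takes over 51 s, if anything falls off the work surface, if the arm or the gripper's body presses on something with over 40 N, if the wrist force passes 120 N, or if a joint passes its speed limit or range.

## Working session

There is one attempt and no reset: what is moved stays moved. The work goes in short steps, each a Python script; the robot and the scene stay as the last script left them, time stands still between calls to the robot, and variables do not carry over. Pictures are saved under pics/ and viewed, at most 10 in all, crops included, and the job is handed in when it is done.

```bash
mkdir -p pics; ls
python3 - <<'E'
from rig import bot
import cv2,numpy as np,pickle
d={}
for n in ["scene","side"]:
    c=bot.read_camera(n); d[n]=c
    cv2.imwrite(f"pics/{n}0.png",c["image"]); print(n,c["fovy"],c["cx"],c["cy"],c["eye"],c["attitude"])
pickle.dump(d,open("c0.pkl","wb"))
print(bot.read_state()["clock"], bot.read_state()["tool_rot"])
E
```

```text
pics
scene 51.61842541116862 322.89589026827144 239.53578088037548 [102.59970533 724.1865887  673.43044097] [ 0.13520413 -0.24788067  0.86044183 -0.42416374]
side 46.43911990672502 316.7000086538071 241.3633276217156 [ 60.15477901 807.76162194 621.48729097] [ 0.14021338 -0.23339518  0.83792634 -0.47301834]
0.1 [-5.31716435e-04  9.90783240e-01  1.35455850e-01 -4.05259917e-05]
```

View pics/scene0.png

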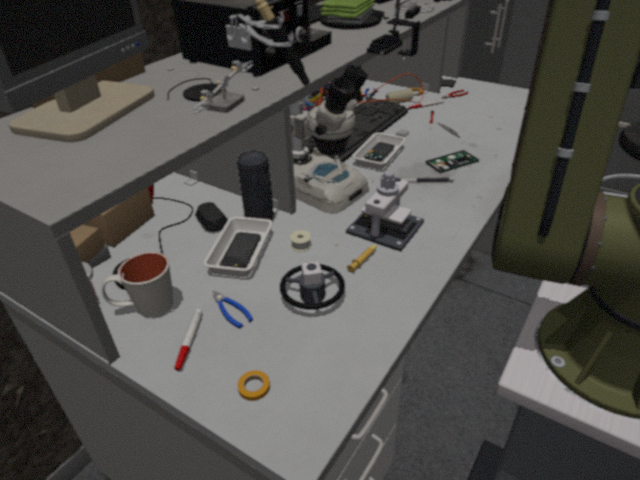

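View pics/side0.png

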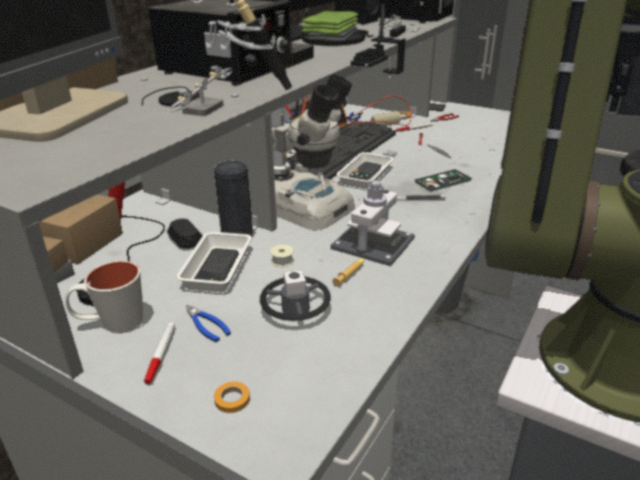

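The scene view shows the wheel at about (312,287) with its boss near (312,270), the press at (385,215) with the spindle near (387,185), the syringe at (361,258), the spool at (300,240) and the tape at (254,385). The side view agrees: boss (294,280), spindle (377,190). Next I cast rays for rough positions.

```bash
cat > h.py <<'E'
import numpy as np,cv2
from scipy.spatial.transform import Rotation as R
def rot(q): return R.from_quat(q,scalar_first=True)
def campose(c,st=None):
    if "mount" in c:
        M=np.array(c["mount"]); T=rot(st["tool_rot"])
        return T.apply(M[:3,3])+st["ee_pos"], T.as_matrix()@M[:3,:3]
    return np.array(c["eye"]), rot(c["attitude"]).as_matrix()
def foc(c): return 240/np.tan(np.radians(c["fovy"])/2)
def ray(c,uv,st=None):
    e,A=campose(c,st); f=foc(c); uv=np.atleast_2d(uv).astype(float)
    d=np.c_[(uv[:,0]-c["cx"])/f,(uv[:,1]-c["cy"])/f,np.ones(len(uv))]
    return e,d@A.T
def onplane(c,uv,z,st=None):
    e,d=ray(c,uv,st); return e+d*((z-e[2])/d[:,2])[:,None]
def cloud(c,st=None):
    v,u=np.mgrid[:480,:640]; e,d=ray(c,np.c_[u.ravel(),v.ravel()],st)
    P=e+d*c["depth"].reshape(-1,1); P[c["depth"].ravel()==0]=np.nan
    return P.reshape(480,640,3)
def proj(c,P,st=None):
    e,A=campose(c,st); p=(np.atleast_2d(P)-e)@A; return p[:,:2]/p[:,2:]*foc(c)+[c["cx"],c["cy"]]
def down(yaw): # tool z down, tool x at yaw
    return (R.from_euler('z',yaw)*R.from_euler('x',np.pi)).as_quat(scalar_first=True)
E
python3 - <<'E'
from h import *
import pickle
from rig import bot
d=pickle.load(open("c0.pkl","rb"))
for n,pts in [("scene",dict(boss=(312,268,72),spin=(390,178,145),cross=(383,200,100),syr=(361,258,10),spool=(300,238,25),tape=(254,385,6))),("side",dict(boss=(294,275,72),spin=(376,184,145),cross=(367,208,100),syr=(349,271,10),spool=(282,248,25),tape=(232,396,6)))]:
    c=d[n];P=cloud(c)
    for k,(u,v,z) in pts.items(): print(n,k,onplane(c,(u,v),z)[0].round(),P[v,u].round())
for k in [100,200,300]:
    pass
c=bot.read_camera("wrist");print(c["mount"],c["fovy"])
s=d["scene"];P=cloud(s)
for u,v in [(240,110),(285,130),(60,230)]: print("shelf",u,v,P[v,u].round())
for yaw in [0,.5,1,np.pi/2,-.5,-1,-np.pi/2]:
    print(yaw,[None if bot.ik(p,down(yaw)) is None else bot.ik(p,down(yaw))[5].round(2) for p in ([500,100,350],[500,-100,350])])
E
```

```text
scene boss [514. 148.  72.] [514. 148.  72.]
scene spin [ 486. -109.  145.] [ 491. -121.  137.]
scene cross [489. -89. 100.] [490. -91.  98.]
scene syr [486.   8.  10.] [482.  15.  16.]
scene spool [624.  33.  25.] [623.  34.  26.]
scene tape [477. 375.   6.] [480. 372.   0.]
side boss [523. 146.  72.] [522. 147.  72.]
side spin [ 498. -117.  145.] [ 499. -119.  144.]
side cross [504. -94. 100.] [505. -96.  99.]
side syr [490.   6.  10.] [487.  11.  14.]
side spool [637.  21.  25.] [639.  18.  23.]
side tape [482. 376.   6.] [nan nan nan]
[[ 6.69759701e-04 -9.52628140e-01 -3.04136775e-01  7.73401041e+01]
 [ 9.99999601e-01  8.18028642e-04 -3.60093483e-04  1.85490531e+00]
 [ 5.91827778e-04 -3.04136412e-01  9.52628308e-01 -1.58216276e+02]
 [ 0.00000000e+00  0.00000000e+00  0.00000000e+00  1.00000000e+00]] 60.009157688103
shelf 240 110 [754.  31. 290.]
shelf 285 130 [717. -61. 219.]
shelf 60 230 [719. 458. 276.]
0 [np.float64(1.7), np.float64(1.3)]
0.5 [np.float64(1.2), np.float64(0.8)]
1 [np.float64(0.7), np.float64(0.3)]
1.5707963267948966 [np.float64(0.13), np.float64(-0.27)]
-0.5 [np.float64(2.2), np.float64(1.8)]
-1 [None, np.float64(2.3)]
-1.5707963267948966 [None, None]
```

Run:
```python
from h import *
import pickle
from rig import bot
for n,p in [("press",(492,-118-77,145+220-158)),("wheel",(517,147-77,240))]:
    bot.move_to(p,down(np.pi/2)); bot.dwell(.2)
    st=bot.read_state(); c=bot.read_camera("wrist")
    pickle.dump((c,st),open(n+".pkl","wb")); cv2.imwrite(f"pics/{n}.png",c["image"])
    P=cloud(c,st); print(n,st["clock"],st["ee_pos"],proj(c,[492,-118,145] if n=="press" else [517,147,72],st))
```

```text
press 2.1 [ 491.80056245 -195.58892283  206.99197617] [[325.14700691 108.30100929]]
wheel 3.3917 [517.10495921  68.96169094 239.80496458] [[324.84955598 108.89245221]]
```

View pics/press.png

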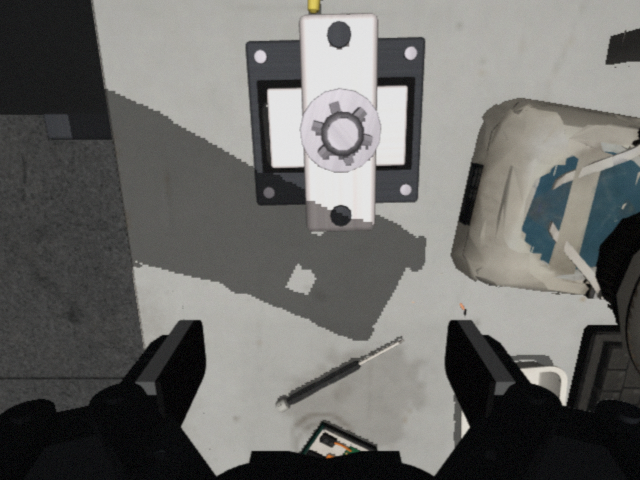

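View pics/wheel.png

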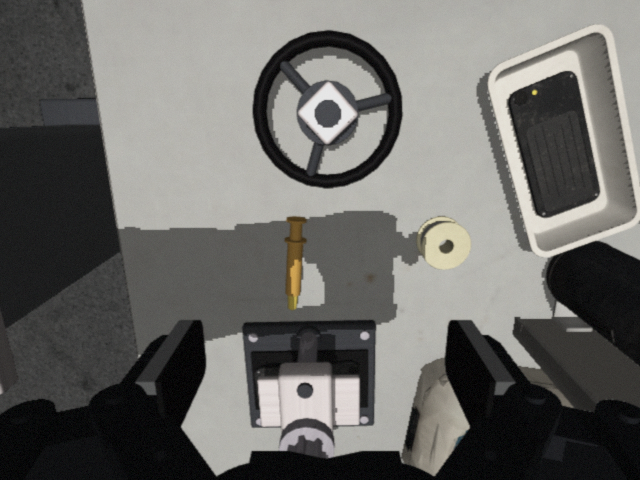

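The press picture shows the spindle core at about (343,134), teeth around it and the shoulder disc at (341,131). The wheel picture shows the boss at (329,113) and spokes toward (288,70), (388,100) and (313,170).

Run:
```python
from h import *
import pickle
c,st=pickle.load(open("press.pkl","rb"));P=cloud(c,st)
im=c["image"]; a=cv2.resize(im[84:184,290:390],(590,590),interpolation=cv2.INTER_CUBIC)
cv2.imwrite("pics/spz.png",a)
z=P[...,2]; sub=z[84:184,290:390]
print("z hist",np.histogram(sub[np.isfinite(sub)],bins=np.arange(95,155,4)))
def cen(m): return np.nanmedian(P[m],0).round(1),((np.nanmin(P[m],0)+np.nanmax(P[m],0))/2).round(1),(np.nanmax(P[m],0)-np.nanmin(P[m],0)).round(1)
roi=np.zeros_like(z,bool);roi[84:184,290:390]=1
print("core",cen(roi&(z>141))); print("shoulder",cen(roi&(z>108)&(z<116)));print("all>108",cen(roi&(z>108)))
# column nuts, press axes
m=(im.min(2)<70)[:,:].astype(np.uint8)
for v,u in [(34,339),(215,341)]:
    r=np.zeros_like(m);r[v-16:v+17,u-16:u+17]=1
    _,_,s,ce=cv2.connectedComponentsWithStats(m*r); i=1+s[1:,4].argmax()
    print("nut",onplane(c,ce[i],104,st).round(1))
cx=cen(roi&(z>141))[0]
# tooth angle by z in annulus
t=roi&(z>118)&(z<140); q=P[t][:,:2]-cx[:2]; r=np.hypot(*q.T); k=(r>12.5)&(r<17)
an=np.degrees(np.arctan2(q[k,1],q[k,0])); print("n",k.sum(),"phi60",np.degrees(np.angle(np.exp(6j*np.radians(an)).mean()))/6,abs(np.exp(6j*np.radians(an)).mean()))
print(np.histogram(an,bins=np.arange(-180,181,15)))
c,st=pickle.load(open("wheel.pkl","rb"));P=cloud(c,st);im=c["image"];z=P[...,2]
roi=np.zeros_like(z,bool);roi[20:195,240:410]=1
b=roi&(z>66);print("boss",cen(b))
mk=np.zeros((480,640),np.uint8);mk[b]=255
cs,_=cv2.findContours(mk,0,2);cc=max(cs,key=cv2.contourArea)[:,0]
rc=cv2.minAreaRect(onplane(c,cc,72,st)[:,:2].astype(np.float32));print("boss rect",rc)
w=((im.min(2)>150)&roi).astype(np.uint8);
rim=roi&(z>26)&(z<36);q=P[rim][:,:2]
print("rim",cv2.minEnclosingCircle(P[roi&(z>20)][:,:2].astype(np.float32)))
bc=np.array(rc[0]);q=P[roi&(z>14)][:,:2]-bc;r=np.hypot(*q.T);k=(r>29)&(r<49)
an=np.radians(np.degrees(np.arctan2(q[k,1],q[k,0])));print("spoke phi120",np.degrees(np.angle(np.exp(3j*an).mean()))/3,abs(np.exp(3j*an).mean()),k.sum(), np.nanmedian(P[roi&(z>14)][k,2]))
```

```text
z hist (array([ 180, 2054,    3,   15, 3118,   11,   17,    3,   20,   35,  529,
        250, 1235,   33]), array([ 95,  99, 103, 107, 111, 115, 119, 123, 127, 131, 135, 139, 143,
       147, 151]))
core (array([ 500.6, -130.4,  145.2]), array([ 500.8, -130.6,  144.5]), array([22. , 21.7,  6.9]))
shoulder (array([ 499.1, -127.5,  112.8]), array([ 500.5, -130.2,  112.8]), array([47.6, 47.2,  5.3]))
all>108 (array([ 499.9, -129. ,  113.5]), array([ 500.5, -130.2,  129. ]), array([47.6, 47.2, 37.7]))
nut [[499.5 -82.9 104. ]]
nut [[ 501.5 -184.1  104. ]]
n 492 phi60 -14.42855317229367 0.7985786904629176
(array([ 0,  0, 47, 43,  0,  0, 41, 37,  0,  0, 38, 42,  0,  0, 36, 53,  0,
        0, 33, 44,  0,  0, 37, 41]), array([-180, -165, -150, -135, -120, -105,  -90,  -75,  -60,  -45,  -30,
        -15,    0,   15,   30,   45,   60,   75,   90,  105,  120,  135,
        150,  165,  180]))
boss (array([518.6, 144.1,  73. ]), array([518.6, 143.6,  73. ]), array([45.2, 44.4,  8.6]))
boss rect ((518.5824584960938, 143.72979736328125), (33.76325988769531, 33.37993240356445), 43.4500617980957)
rim ((518.5982666015625, 143.605224609375), 64.0435791015625)
spoke phi120 13.417009322480517 0.9791281245541126 789 32.66254935618065
```

View pics/spz.png

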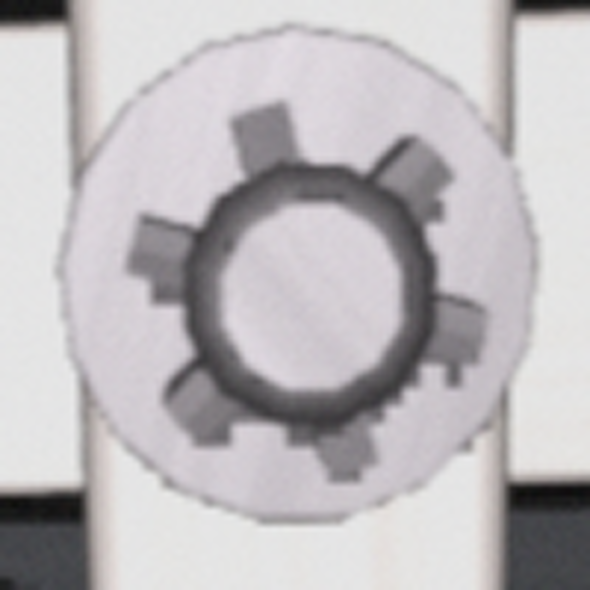

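Sizes match the given ones: shoulder 47.6 mm at z 113, core 22 mm, boss 33.6 mm, rim radius 64. So the spindle is at (500.5, -130.2) with teeth at -14.4° mod 60. The wheel is at (518.6, 143.7) with x at 133.4° (boss 43.4° mod 90, spokes 13.4° mod 120). Meshing needs a turn of only about +2.2°. I'll grasp with yaw 133.4°.

Run:
```python
from h import *
import pickle
from rig import bot
c,st=pickle.load(open("press.pkl","rb"));P=cloud(c,st).reshape(-1,3)
k=(np.hypot(P[:,0]-500,P[:,1]+130)<110)&(P[:,2]>105)&(np.hypot(P[:,0]-500,P[:,1]+130)>30);print("obst",k.sum(),P[k].round()[:5])
y=np.radians(133.4);w=np.array([518.6,143.7])
bot.move_gripper(65,80)
bot.move_to([*w,150],down(y))
print(bot.servo_line([*w,64.5],speed=80,until_force=8),bot.read_state()["ee_pos"])
bot.move_gripper(20,80); s=bot.read_state(); print(s["grip_width"],s["grip_force"],s["ft_force"],s["clock"])
bot.servo_line([*w,240],speed=120); s=bot.read_state(); print(s["grip_width"],s["ft_force"],s["joint_positions"])
bot.servo_line([500.5,-130.2,240],down(y+np.radians(2.2)),speed=150)
bot.dwell(.3); s=bot.read_state(); print(s["grip_width"],s["ft_force"],s["moment"],s["ee_pos"],s["clock"])
for n in ["scene","side","wrist"]:
    c=bot.read_camera(n); pickle.dump((c,s),open(n+"1.pkl","wb")); cv2.imwrite(f"pics/{n}1.png",c["image"])
a=cv2.imread("pics/side1.png")[90:290,250:500]; b=cv2.imread("pics/scene1.png")[90:290,250:500]
cv2.imwrite("pics/both1.png",cv2.resize(np.vstack([a,b]),(750,1200))[:, :][:1200:2])
```

```text
obst 44989 [[498. -72. 105.]
 [500. -72. 106.]
 [500. -72. 105.]
 [501. -72. 106.]
 [498. -72. 105.]]
False [518.89646899 143.77540329  65.02444122]
20.10030493606262 0.0 [-0.1347732  -0.31291272 -0.4688479 ] 6.1417
19.98147617442067 [ 0.64390615 -0.19301314  0.52216908] [ 2.02203749e-01  2.56494542e-01  1.52267788e+00  2.80539768e-05
  1.36355081e+00 -5.55239294e-01]
20.043950893379193 [-0.21649462 -0.14974538 -0.72175493] [-0.02490784 -0.00684698 -0.04124815] [ 500.51929549 -130.03799366  240.00148246] 10.0417
```

View pics/wrist1.png

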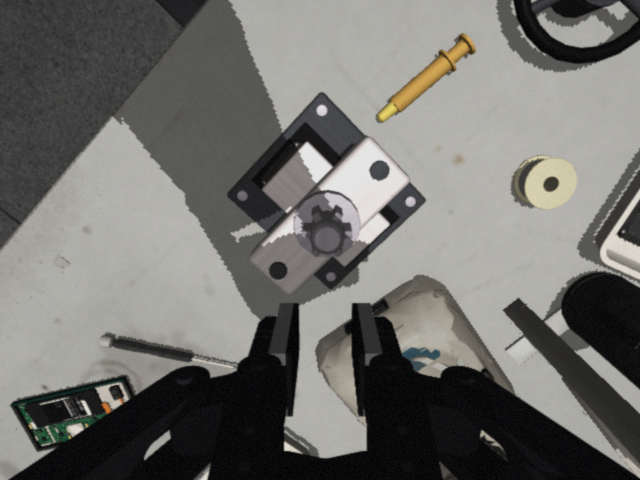

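The gripper closed to 20 mm on nothing, and the wheel is still near its place (top right of the wrist view). I need to see where the wheel stands now.

Run:
```python
from h import *
import pickle
from rig import bot
for n in ["scene","side"]:
    c=pickle.load(open(n+"1.pkl","rb"))[0];P=cloud(c);c0=pickle.load(open("c0.pkl","rb"))[n];P0=cloud(c0)
    for Q in (P0,P):
        m=(abs(Q[...,0]-518)<90)&(abs(Q[...,1]-144)<90)&(Q[...,2]>64)&(Q[...,2]<80)
        print(n,np.nanmedian(Q[m],0),m.sum())
bot.move_gripper(85); bot.move_to([517,147-77,240],down(np.pi/2)); bot.dwell(.2)
st=bot.read_state(); c=bot.read_camera("wrist"); pickle.dump((c,st),open("wheel2.pkl","wb"))
cv2.imwrite("pics/wheel2.png",c["image"]);P=cloud(c,st);z=P[...,2]
roi=np.zeros_like(z,bool);roi[0:215,200:450]=1
b=roi&(z>66)&(z<80);mk=np.uint8(b)*255
cs,_=cv2.findContours(mk,0,2);cc=max(cs,key=cv2.contourArea)[:,0]
print(cv2.minAreaRect(onplane(c,cc,72,st)[:,:2].astype(np.float32)),np.nanmedian(P[b],0),st["clock"],bot.tip_reach)
```

```text
scene [515.46645915 150.435508    71.11451668] 252
scene [515.12626198 150.46241734  71.05585429] 253
side [518.5640493  152.99122076  71.0648324 ] 269
side [518.68058666 152.81149885  71.06141739] 272
((518.5428466796875, 143.78738403320312), (33.77096176147461, 33.77252960205078), 43.42886734008789) [518.52535967 143.83386754  73.02001873] 12.1333 19.0
```

View pics/wheel2.png

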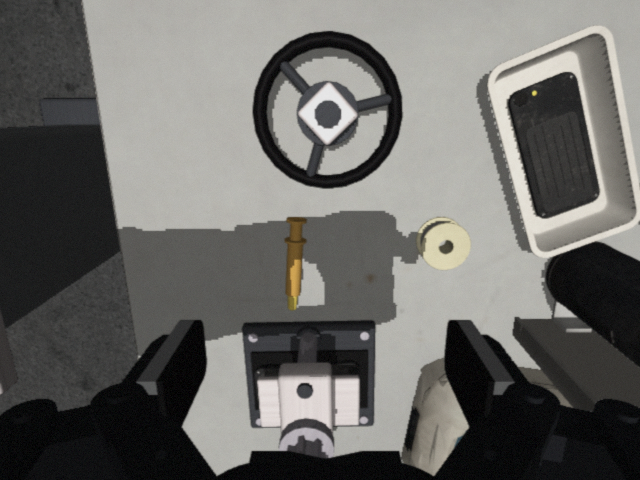

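The wheel is unmoved: boss at (329,113) as before, same pose to 0.1 mm. So the fingers passed clear of it, and I'll check where the fingertips really are in the tool frame from wrist depth.

Run:
```python
from h import *
import pickle
for n in ["wrist1","wheel2"]:
    c,st=pickle.load(open(n+".pkl","rb"));P=cloud(c,st)
    T=(P-st["ee_pos"])@rot(st["tool_rot"]).as_matrix()
    m=(T[...,2]<60)&(T[...,2]>-60)&np.isfinite(T[...,2])&(abs(T[...,1])<70)
    q=T[m]; print(n,len(q),"zmax",np.nanpercentile(q[:,2],[50,90,99,99.9]).round(1)); 
    t=q[q[:,2]>np.percentile(q[:,2],95)]
    for s in (-1,1):
        a=t[t[:,1]*s>0]; print(s,"n",len(a),"min",a.min(0).round(1),"max",a.max(0).round(1),"med",np.median(a,0).round(1))
    print("depth finger px",[c["depth"][v,u] for v,u in [(310,290),(340,285),(310,360),(330,190),(330,460),(360,180)]])
```

```text
wrist1 6435 zmax [-44.2 -25.8 -19.  -15.9]
-1 n 165 min [-12.  -23.  -22.6] max [ 10.1 -11.3 -15.2] med [  9.  -12.5 -20.8]
1 n 157 min [-12.1   8.6 -22.6] max [ 10.2  19.9 -15.3] med [  8.7   9.7 -20.6]
depth finger px [np.float32(146.21452), np.float32(127.395256), np.float32(146.22816), np.float32(445.41742), np.float32(400.61035), np.float32(443.20612)]
wheel2 7650 zmax [-47.8 -34.7 -29.6 -28.4]
-1 n 189 min [-11.9 -49.3 -32.4] max [  8.9 -42.  -27.1] med [ -1.  -42.5 -31. ]
1 n 194 min [-12.6  42.1 -32.4] max [  9.   49.1 -28.2] med [ -0.7  42.5 -31. ]
depth finger px [np.float32(424.68466), np.float32(435.72617), np.float32(439.56204), np.float32(134.75558), np.float32(133.31184), np.float32(122.628555)]
```

Measured fingertips lie about 15 mm behind the reported TCP, not 19 mm ahead. The camera agrees with the known world heights, so the tool frame sits about 34 mm too far out and the fingers closed above the boss (tips at about 80 mm). I regrasp about 35 mm lower with a force guard, then measure the wheel in hand with the same camera.

Run:
```python
from h import *
import pickle
from rig import bot
c,s1=pickle.load(open("wrist1.pkl","rb"));P=cloud(c,s1);m=(np.hypot(P[...,0]-500.5,P[...,1]+130.2)<35)&(P[...,2]>109)
a=P[m];sh=a[:,2]<117
print("spindle@133: shoulder",cv2.minEnclosingCircle(a[sh][:,:2].astype(np.float32)),"core",cv2.minEnclosingCircle(a[a[:,2]>142][:,:2].astype(np.float32)))
y=np.radians(133.4);w=np.array([518.6,143.7])
bot.move_gripper(65,80)
bot.move_to([*w,110],down(y))
print(bot.servo_line([*w,30],speed=80,until_force=8),bot.read_state()["ee_pos"])
bot.move_gripper(20,80); s=bot.read_state(); print(s["grip_width"],s["grip_force"],s["ft_force"],s["clock"])
if s["grip_width"]>30:
    bot.servo_line([*w,200],speed=120); bot.dwell(.2)
    s=bot.read_state(); print(s["grip_width"],s["ft_force"],s["clock"])
    c=bot.read_camera("wrist"); pickle.dump((c,s),open("held.pkl","wb")); cv2.imwrite("pics/held.png",c["image"])
```

```text
spindle@133: shoulder ((500.6339111328125, -130.7130584716797), 24.101083755493164) core ((500.5002746582031, -130.2014923095703), 34.99785232543945)
False [518.90358006 143.76133688  30.52325611]
32.83513595164139 79.10707712173462 [1.15295123 1.97010097 6.13285539] 14.7083
32.599676807353376 [-0.24354004  0.61692382 -3.76386412] 16.475
```

View pics/held.png

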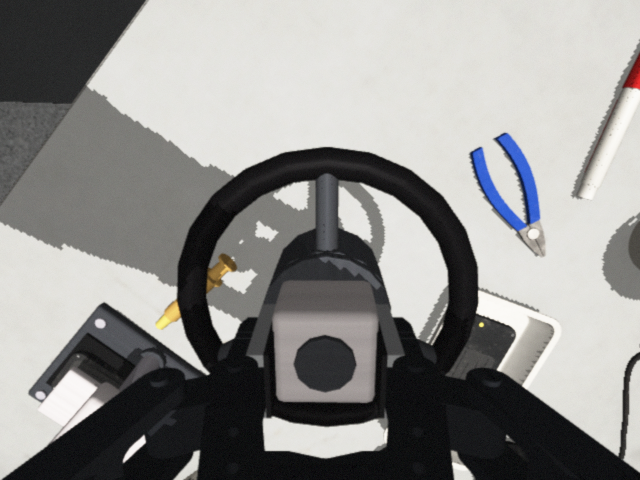

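The wheel is held (4 N hanging): boss top centred near (325,345), spoke straight up at (327,210), syringe and press below. Next I measure its centre and angle in hand, then go to the spindle and lower until contact.

```bash
cat > held.py <<'E'
from h import *
def held(c,s):
    P=cloud(c,s);A=rot(s["tool_rot"]).as_matrix();T=(P-s["ee_pos"])@A
    roi=np.zeros((480,640),bool);roi[265:415,262:390]=1
    zt=np.nanmedian(T[300:320,300:350,2])
    m=roi&(abs(T[...,2]-zt)<2.5)&(abs(T[...,1])<18.5)
    q=T[m][:,:2].astype(np.float32)
    rr=cv2.minAreaRect(q)
    rim=(T[...,2]>zt+35)&(T[...,2]<zt+47)&(np.hypot(T[...,0],T[...,1])<80)&(T[...,0]>5)
    g=T[rim][:,:2]; 
    r=np.hypot(*(g-rr[0]).T); g2=g[r>56]
    # circle through outer edge, by angular bins
    an=np.degrees(np.arctan2(*(g2-rr[0]).T[::-1])); o=[]
    for k in range(-60,61,4):
        b=g2[abs(an-k)<2]
        if len(b)>5: o.append(b[np.hypot(*(b-rr[0]).T).argmax()])
    o=np.array(o); x=np.linalg.lstsq(np.c_[2*o,np.ones(len(o))],(o**2).sum(1),rcond=None)[0]
    sp=T[roi*0==1] if 0 else T[178:240,305:350].reshape(-1,3); sp=sp[abs(sp[:,2]-zt-40)<12]
    l=cv2.fitLine(sp[:,:2].astype(np.float32),cv2.DIST_HUBER,0,.01,.01).ravel()
    return zt,rr,x[:2],np.sqrt(x[2]+x[:2]@x[:2]),np.degrees(np.arctan(l[1]/l[0])),l[2:]
E
python3 - <<'E'
from held import *
import pickle
c,s=pickle.load(open("held.pkl","rb")); print(held(c,s))
E
```

```text
(np.float64(-39.2358487906698), ((0.2406177520751953, -0.09332466125488281), (34.6431999206543, 36.86216354370117), 0.558323085308075), array([ 0.16726228, -0.66811914]), np.float64(63.430090311607955), np.float32(0.03711863), array([41.102318, -0.765137], dtype=float32))
```

Run:
```python
from h import *
from rig import bot
y=np.radians(135.6);p=np.array([501.1,-129.9])
bot.servo_line([*p,200],down(y),speed=150)
bot.servo_line([*p,182],speed=60)
hit=bot.servo_line([*p,142],speed=25,until_force=12)
s=bot.read_state();print(hit,s["ee_pos"],s["ft_force"],s["moment"],s["grip_width"],s["clock"])
```

```text
False [ 501.2741497  -129.97440424  142.56049492] [-3.36760479  1.59411782  5.80659114] [ 0.04660312  0.70850012 -0.07472184] 32.51706720152488 20.7
```

It meshed straight through: TCP z is 142.56, matching the bench grasp height plus 112. I'll rock it a little under light pressure to confirm, release, retreat and look.

Run:
```python
from h import *
import pickle
from rig import bot
p=np.array([501.1,-129.9])
for d in (3,-3,0):
    bot.servo_line([*p,141.5],down(np.radians(135.6+d)),speed=20,until_force=20)
    s=bot.read_state();print(s["ee_pos"][2],s["ft_force"].round(1) if hasattr(s["ft_force"],"round") else s["ft_force"],s["moment"][2])
bot.servo_line([*p,142.5],speed=20)
bot.move_gripper(65); bot.dwell(.2)
bot.servo_line([*p,240],speed=100)
bot.move_to([501,-130-90,290],down(np.pi/2)); bot.dwell(.3)
st=bot.read_state();c=bot.read_camera("wrist");P=cloud(c,st)
m=(np.hypot(P[...,0]-500.5,P[...,1]+130.2)<90)&(P[...,2]>120)
t=P[m&(P[...,2]>170)];rm=P[m&(P[...,2]<150)]
print("boss",np.median(t,0),"rim z",np.percentile(rm[:,2],[5,50,95]),cv2.minEnclosingCircle(P[m][:,:2].astype(np.float32)),st["clock"],st["ft_force"])
q=rm; print([ (k,np.median(q[(np.hypot(q[:,0]-500.5,q[:,1]+130.2)>52)&(abs((np.degrees(np.arctan2(q[:,1]+130.2,q[:,0]-500.5))-k+180)%360-180)<15)][:,2]).round(1)) for k in (0,90,180,-90)])
cv2.imwrite("pics/end.png",np.hstack([c["image"][:300,160:500],bot.read_camera("side")["image"][100:400,220:540]]))
```

```text
142.4807491199931 [-4.1  2.  10.4] -0.03492641064351628
142.52321670601447 [ 0.2 -1.6  7.7] 0.0011952393384255106
142.4915875589358 [-2.6  0.7  9.5] 0.0304965448720603
boss [ 500.83470347 -205.36246853  378.13316091] rim z [140.61190922 143.9534446  145.86249269] ((500.51483154296875, -145.3361358642578), 77.11962127685547) 24.4083 [-0.2186847   0.13489887 -0.22211345]
[(0, np.float64(143.8)), (90, np.float64(143.5)), (180, np.float64(144.0)), (-90, np.float64(144.0))]
```

View pics/end.png

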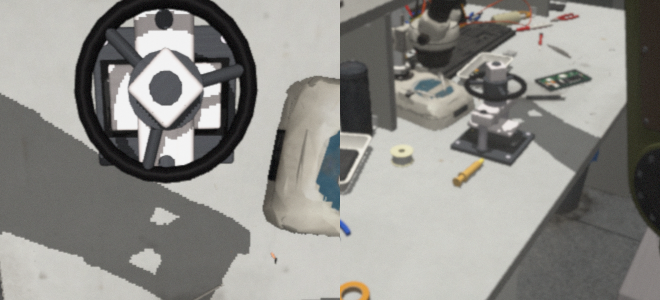

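The picture shows the wheel level on the press at (166,90). Its rim top measures 143.5 to 144 mm all round, against 144 mm when home. The syringe, spool and tape are where they were and the gripper is clear, so I hand in.

```bash
python3 -c "
from rig import bot
print(bot.finish_job())"
```

```text
the job is handed in; nothing more can be done
None
```

The handwheel is meshed on the spindle, pushed home (rim top at 143.5–144 mm against 144 mm expected) and released; the syringe, spool and tape were left alone, and I handed in at about 24.5 s. The first grasp closed above the boss without touching it, because the fingertips sit about 34 mm further back than stated.

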